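# Snug the castle nut, line up the next slot and pin it

## Task

Tighten the castle nut clockwise (seen from above) until you feel it run home and go stiff, then carry on, only as far as the next slot that lines up with the cross hole in the axle; do not back it off to make it fit. Then push the locking pin gently, without forcing it, through slot and cross hole until its shoulder sits against the nut, and let go. Leave the spanner, the brass hinge and the screw box where they are.

Things in the scene. Friction and masses are not known exactly. Their poses are not given: they have to be found in the camera images.
- stub_axle: Steel stub axle, upright, fixed to the bench. Origin: centre of its underside, on the vertical axis; z up; the cross hole runs through the spindle along y. Flange 104 mm across, 10 mm thick, bolt heads to 16.5 mm height; boss 46 mm across to 32 mm; thrust washer 47 mm across to 35 mm; castle nut from 35 to 73 mm; spindle 26 mm across, top at 79 mm.
- cross_hole (a point): Centre of the cross hole, on the axle's axis at 66 mm height; same axes as stub_axle. The hole is 7.4 mm wide and 7.4 mm high, open at both ends (+y and -y) alike; the spindle is 26 mm across there.
- castle_nut: Dark steel nut; only turns about the vertical axis, tightening clockwise seen from above. Origin: on the axis at its underside (35 mm height), z up. Hexagon 50 mm across flats, 35 to 59 mm height; above it a crown 46 mm across to 73 mm height with six like slots 9 mm wide, open above, each over the middle of a flat; x points through one of them.
- locking_pin: Loose steel locking pin, about 80 g, level on the bench. Origin: centre of the underside of its upright flat grip; x points along the pin to its tip, z up. Grip 30 mm long (x), 12 mm wide (y), 36 mm high: pinch its width from above. Pin axis 10 mm above the origin. Shoulder collar 13 mm across from x = 15 to 21 mm, then shaft 6 mm across to the tapered tip at x = 73 mm.
- pin_shoulder (a point): Centre of the front face of the pin's shoulder collar, on the pin's axis, axes as locking_pin. With the pin home it is 23 to 25 mm from cross_hole.
- spanner: Steel spanner 169 x 32 x 8 mm lying on the bench, a bystander. Origin: centre of its underside.
- brass_hinge: Small brass hinge 34 x 66 x 30 mm, a bystander. Origin: centre of its underside.
- screw_box: Small cardboard box 60 x 90 x 46 mm, a bystander. Origin: centre of its underside.
- slack_point (a point): A point by the nut's origin, only for judging, too fine to read: while the nut runs free it creeps 0.2 mm per rad along the nut's x, to reach the axis when home on the washer. The nut runs nearly free (0.06 N m) for a hidden 0.1 to 0.9 rad, then turns stiffly (0.7 N m) and stays where left. Where it goes stiff must be felt; no slot is within 11 degrees of lining up there.
- clamp_point (a point): A point inside the spindle at about 35 mm height, only for judging, too fine to read: it creeps 0.2 mm along the axle's x per rad that the nut is turned after it has gone stiff, and stays still before. From the start to the right slot the nut turns at most 1.85 rad in all; letting go to take a fresh grip does not move it.

How it is judged:
By the outcome, as a careful person would: the job done as asked, in the order asked, and still so for the second after the job is handed in, with the robot touching nothing.
It also fails if it takes over 67 s, if anything falls off the work surface, if the arm or the gripper's body presses on something with over 40 N, if the wrist force passes 120 N, or if a joint passes its speed limit or range.

## Robot

A 6-joint arm with a two-finger parallel gripper is mounted at the origin on a cart in front of the work surface, level with it; the furniture and walls round the work are solid. World frame = base frame: x ahead of the robot, y to its left, z up, the work surface at z = 0. Lengths are in m, angles in degrees, forces in N, time in s.
With the tool pointing down it reaches from about 0.3 to 0.75 m from the base axis. Payload 8.5 kg.
Tool frame: the origin (TCP) lies at the very end of the fingers, on their centre line; the grasp point (between the pads) lies 19 mm behind it; z points along the fingers, y is the line along which they close (so a half turn about z gives the same grasp; the last joint's range is limited). The gripper opens to 85 mm and grips with 20 to 120 N. Pads are 22 mm wide; open, the fingers measure 114 mm over their backs; the gripper's body (76 mm by 85 mm) begins 54 mm behind the grasp point. The pads swing forward as they close: fully open they stand 13 mm farther back than shut.
Start: joints at [-12.336, 21.807, 74.336, -0, 83.858, -12.336], TCP at [0.55, 0, 0.231] pointing down, gripper open.
Joint ranges: [-178.18, 178.18], [-50.72, 133.34], [12.68, 142.11], [-81.47, 261.47], [9.98, 163.14], [-165.26, 165.26]. Speed limits (degrees/s): [136.94, 136.94, 180, 180, 180, 180].

## Interface

Orientations are given as a 3x3 rotation matrix whose columns are the frame's x, y, z axes.
In Python, from rig import env, optics, spotter gives the robot as it stands.
- The arm moves only by the shell command python3 -m crank 'ROWS' [FORCE]. ROWS is JSON, one flat list of numbers, 5 for each row, row after row: the finger opening in cm, from 0 to 8.54, then the shift along the tool's x, y, z in cm, then the turn about the tool's z in rad. A call has exactly 8 rows; each row shifts and turns the commanded pose from where the row before left it, along the tool's axes as they then stand; what a row does not reach is not made up. A row lasts 1/12 s, in which the tool goes at most 41.7 mm and 7.16 degrees, less where a joint would pass 70% of its speed; a pose out of reach is approached as far as the arm can. A call is refused whole if a number of a shift passes 4.17 or a number of a turn 0.125, either way. A call with a gripper value outside its range is refused whole. The fingers move at their own pace and stop on an object; FORCE is the grip in N (left out, the last holds). Time passes only in rows, so rows that do not move let the fingers close, or fill a call up. It gives the time, the measured TCP pose, the force, the opening and the grip force at its end, in the units of the state.
- env.observe(): the state, without advancing time (a new reading comes with each control period).
- optics.get_image(name): name is "scene" or "side" or "wrist"; returns a dict with "color" (420x560x3 uint8, red, green, blue), "intrinsics" (3x3 intrinsics, pixels), "pose" (4x4, takes a point from camera to world coordinates). Camera axes: x right, y up, looking along -z (the intrinsics and any distortion apply to the point x, -y, -z); pixel columns grow to the right and rows downward; lengths in m; the calibration is good to about 2 mm. A picture is of the moment at which its call begins. There is no depth.
- env.close_job(): hands the job in; it is judged then, once.
Trained networks look in a picture, given as the dict that the camera call returned (one of the last four; its "shot" number tells which), for a name from the list of things; names that differ only in an ending like _2 or _b are one class to them, and where a whole thing is asked for, a point or a joint stands for the part that bears it (a point fixed in the world has none). Each returns a list of dicts, best first, with "score" (0 to 1); they miss things now and then, are a little off and sometimes report something else, mostly with a low value. They report only what shows in the picture. A call takes as long as a camera call.
- spotter.look_for(picture, query): "at" ([column, row] as shares, 0 to 1, of the picture: columns of its width, rows of its height, amid what is visible of it).
The state is a dict: "time_s": time; "q": joint angles; "qvel": joint speeds; "joint_efforts": joint torques, N m; "position": TCP position; "tool_rot": TCP orientation; "ft_force": force on the tool from outside, world axes, zero at the start; "wrist_torque": the same for the moment, N m; "grip_width": finger opening in m; "gripper_force": force on a finger pad.
Only numpy, scipy, OpenCV 4.12 (cv2) and the standard library are available. Lean on these libraries where they do the work, as an engineer would, in place of code of your own. Each camera call takes 0.05 s, during which the arm holds its last target. There are 200 camera calls.

## Working session

There is one attempt and no reset: what is moved stays moved. The work goes in short steps, Python scripts to look and compute and a shell command to move; the robot and the scene stay as the last step left them, time stands still between calls to the robot, and variables do not carry over. Pictures are saved under pics/ and viewed, at most 10 in all, crops included, and the job is handed in when it is done.

```bash
ls; mkdir -p pics
cat > h.py <<'E'
import numpy as np, cv2, json
from rig import env, optics, spotter
def ray(p,uv):
    K=np.array(p["intrinsics"]);T=np.array(p["pose"])
    d=np.linalg.inv(K)@[uv[0],uv[1],1]; d=T[:3,:3]@[d[0],-d[1],-d[2]]
    return T[:3,3],d/np.linalg.norm(d)
def onz(p,uv,z):
    o,d=ray(p,uv); return o+d*(z-o[2])/d[2]
def proj(p,X):
    K=np.array(p["intrinsics"]);T=np.array(p["pose"])
    c=T[:3,:3].T@(np.array(X)-T[:3,3]); c=K@[c[0],-c[1],-c[2]]; return c[:2]/c[2]
def save(p,n,crop=None,s=1):
    im=p["color"][:,:,::-1]
    if crop: a,b,c,d=crop; im=im[b:d,a:c]
    cv2.imwrite("pics/"+n,cv2.resize(im,None,fx=s,fy=s,interpolation=cv2.INTER_CUBIC))
E
python3 - <<'E'
from h import *
ps={n:optics.get_image(n) for n in("scene","side","wrist")}
for n,p in ps.items():
    np.save(n+".npy",p,allow_pickle=True)
    save(p,n+"0.png")
    print(n,p.keys(),np.round(p["pose"],3).tolist(),np.round(p["intrinsics"],1).tolist())
    for q in("stub_axle","castle_nut","locking_pin","spanner","brass_hinge","screw_box"):
        r=spotter.look_for(p,q)[:2]
        for a in r:
            uv=np.array(a["at"])*[560,420]; print(q,round(a["score"],2),uv.round(),onz(p,uv,.05 if 'nut' in q else .015).round(3))
ims=[cv2.imread(f"pics/{n}0.png") for n in ps]
im=np.hstack([ims[0],ims[1]]);cv2.imwrite("pics/a.png",cv2.resize(np.vstack([im,np.hstack([ims[2],ims[2]*0])]),(800,600)))
print(env.observe())
E
```

```text
pics
scene dict_keys(['color', 'intrinsics', 'pose', 'shot']) [[0.524, 0.559, -0.642, 0.003], [-0.851, 0.353, -0.388, -0.438], [0.01, 0.75, 0.661, 0.635], [0.0, 0.0, 0.0, 1.0]] [[388.2, 0.0, 277.1], [0.0, 388.2, 210.1], [0.0, 0.0, 1.0]]
stub_axle 0.6 [191. 207.] [0.504 0.109 0.015]
castle_nut 0.96 [191. 192.] [0.516 0.112 0.05 ]
locking_pin 0.73 [309. 290.] [ 0.436 -0.252  0.015]
spanner 0.65 [407. 269.] [ 0.592 -0.399  0.015]
spanner 0.31 [382. 338.] [ 0.414 -0.41   0.015]
brass_hinge 0.6 [382. 339.] [ 0.412 -0.411  0.015]
screw_box 0.87 [227. 163.] [0.701 0.148 0.015]
side dict_keys(['color', 'intrinsics', 'pose', 'shot']) [[-0.981, 0.082, -0.178, 0.359], [-0.195, -0.501, 0.843, 0.844], [-0.02, 0.862, 0.507, 0.658], [0.0, 0.0, 0.0, 1.0]] [[528.8, 0.0, 275.9], [0.0, 528.8, 210.9], [0.0, 0.0, 1.0]]
stub_axle 0.82 [276. 305.] [0.517 0.111 0.015]
castle_nut 0.82 [278. 293.] [0.513 0.117 0.05 ]
locking_pin 0.65 [342. 210.] [ 0.428 -0.257  0.015]
locking_pin 0.5 [177. 301.] [0.702 0.131 0.015]
spanner 0.55 [178. 302.] [0.7   0.133 0.015]
spanner 0.47 [279. 183.] [ 0.605 -0.37   0.015]
br
[... 636 characters left out ...]
, -1.23349962e+01]), 'qvel': array([ 0.05992184, -0.03034582, -0.0586505 ,  0.04627003, -0.01687482,
       -0.02648644]), 'joint_efforts': array([ 1.66853220e-03, -4.48342788e+01, -2.31468576e+01, -2.07992821e-04,
        5.54250182e-04, -1.16251090e-05]), 'position': array([5.49963037e-01, 9.89728481e-06, 2.31298466e-01]), 'tool_rot': array([[ 1.30070957e-05,  9.99999997e-01, -7.79829649e-05],
       [ 9.99999999e-01, -1.30048346e-05,  2.89953337e-05],
       [ 2.89943195e-05, -7.79833420e-05, -9.99999997e-01]]), 'ft_force': array([-0.17031085,  0.24194505,  0.1788811 ]), 'wrist_torque': array([ 0.02430665, -0.01336788, -0.03778942]), 'gripper_force': 0.0, 'grip_width': 0.0854769989055044}
```

View pics/a.png

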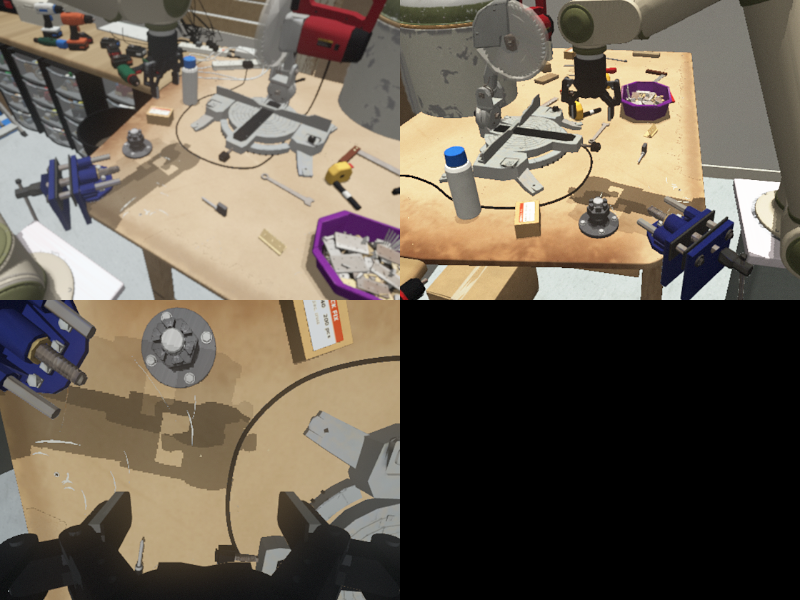

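The montage shows the axle at scene (191,200), the pin at scene (299,290), and the axle upright at the top of the wrist view (249,67). The detections agree. I'll move over the axle for a close look.

```bash
python3 -m crank '[8.5,3,-1,0,0, 8.5,3,-1,0,0, 8.5,3,-1,0,0, 8.5,2.5,-0.3,0,0, 8.5,0,0,0,0, 8.5,0,0,0,0, 8.5,0,0,0,0, 8.5,0,0,0,0]'
python3 - <<'E'
from h import *
p=optics.get_image("wrist");np.save("w1.npy",p,allow_pickle=True)
print(np.round(p["pose"],3).tolist(),proj(p,[.517,.114,.079]))
for q in("stub_axle","castle_nut","cross_hole"):
    for a in spotter.look_for(p,q)[:2]:
        uv=np.array(a["at"])*[560,420]; print(q,round(a["score"],2),uv.round(),onz(p,uv,.06).round(4))
u,v=proj(p,[.517,.114,.05]).astype(int)
a=cv2.resize(p["color"][max(0,v-95):v+95,u-130:u+130],(800,585))
cv2.imwrite("pics/w1.png",a[:,:,::-1])
s=np.load("side.npy",allow_pickle=True).item();c=np.load("scene.npy",allow_pickle=True).item()
A=cv2.resize(s["color"][260:335,240:315],(400,400),interpolation=cv2.INTER_CUBIC)
B=cv2.resize(c["color"][165:240,155:230],(400,400),interpolation=cv2.INTER_CUBIC)
cv2.imwrite("pics/sc.png",np.hstack([A,B])[:,:,::-1])
E
```

```text
time_s: 1.72
position: [0.5173, 0.1141, 0.2313]
tool_rot: [[0.001, 1.0, -0.0], [1.0, -0.001, -0.0], [-0.0, -0.0, -1.0]]
ft_force: [0.1, -0.0, -0.6]
grip_width: 0.0848
gripper_force: 0.0
[[1.0, 0.001, -0.001, 0.517], [-0.0, 0.964, 0.266, 0.182], [0.001, -0.266, 0.964, 0.374], [0.0, 0.0, 0.0, 1.0]] [285.36712153 199.95706679]
stub_axle 0.9 [284. 182.] [0.5158 0.127  0.06  ]
castle_nut 0.73 [290. 178.] [0.521  0.1307 0.06  ]
cross_hole 0.79 [282. 178.] [0.5141 0.1304 0.06  ]
```

View pics/w1.png

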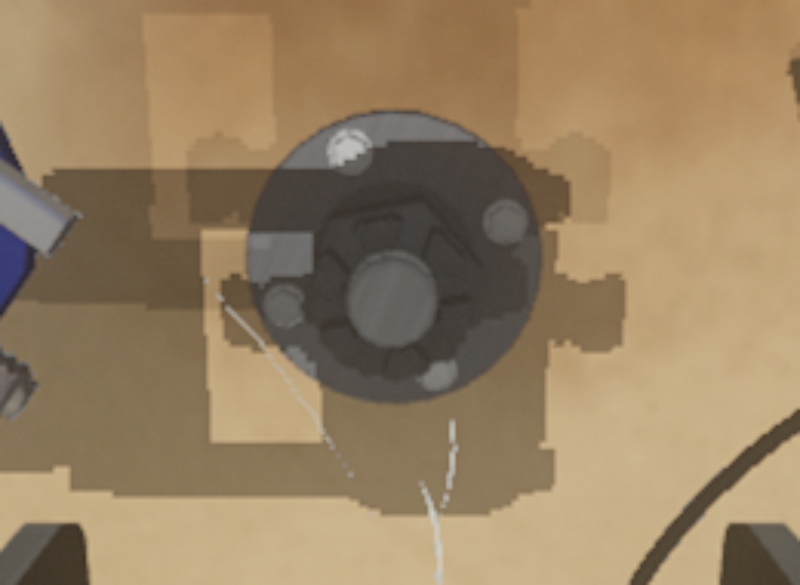

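View pics/sc.png

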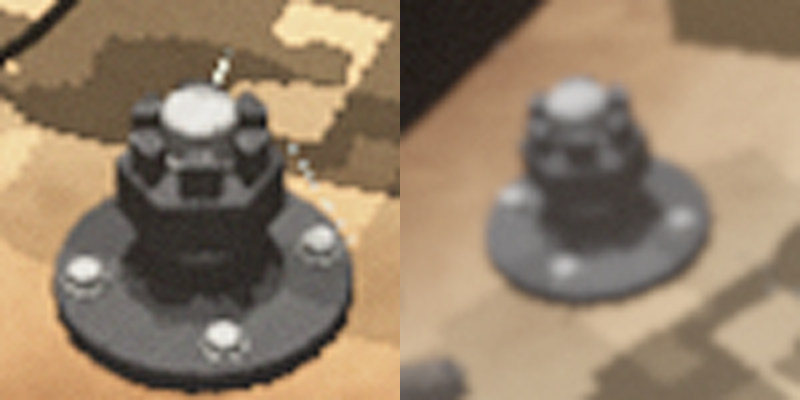

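The wrist view shows the flange centred near crop (393,257), with bolts at about 21° and 111° in world. The nut is in the arm's shadow. In the side crop a slot faces that camera at about (198,182). I need a lit oblique view to see which way the cross hole runs.

```bash
python3 -m crank '[8.5,0,3.3,1.5,0, 8.5,0,3.3,1.5,0, 8.5,0,3.3,1.5,0, 8.5,0,3.0,1.5,0, 8.5,0,1.4,1.5,0, 8.5,0,0,1.5,0, 8.5,0,0,0,0, 8.5,0,0,0,0]'
python3 - <<'E'
from h import *
P=[]
for n in("wrist","side","scene"):
    p=optics.get_image(n);np.save(n+"2.npy",p,allow_pickle=True)
    for q in("castle_nut","cross_hole"):
        for a in spotter.look_for(p,q)[:2]:
            print(n,q,round(a["score"],2),(np.array(a["at"])*[560,420]).round(1))
    u,v=proj(p,[.517,.117,.055]).astype(int);print(n,u,v)
    h=45 if n=="wrist" else 26
    u=min(max(u,h),560-h);v=max(v,h)
    im=p["color"][v-h:v+h,u-h:u+h]
    im=cv2.resize(im,(400,400) if n=="wrist" else (400,400),interpolation=cv2.INTER_CUBIC)
    P.append(np.clip(255*(im/255.)**0.6,0,255).astype(np.uint8))
cv2.imwrite("pics/v2.png",cv2.resize(np.hstack(P),(800,267))[:,:,::-1]) if 0 else cv2.imwrite("pics/v2.png",cv2.resize(np.vstack([np.hstack(P[:2]),np.hstack([P[2],P[2]*0])]),(600,600))[:,:,::-1])
E
```

```text
time_s: 2.58
position: [0.6597, 0.1147, 0.1408]
tool_rot: [[0.0, 1.0, -0.002], [1.0, -0.0, -0.0], [-0.0, -0.002, -1.0]]
ft_force: [0.4, 0.8, 0.3]
grip_width: 0.085
gripper_force: 0.0
wrist castle_nut 0.82 [ 86.7 209.2]
wrist cross_hole 0.93 [ 99.8 202.2]
wrist 80 217
side castle_nut 0.74 [277.  291.2]
side cross_hole 0.75 [275.7 309.1]
side 275 290
scene castle_nut 0.68 [191.9 193.5]
scene cross_hole 0.61 [191.1 206.1]
scene 189 190
```

View pics/v2.png

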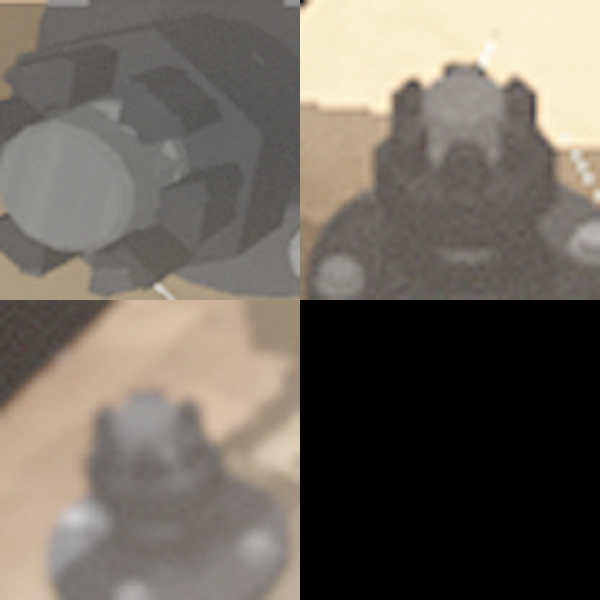

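The wrist crop looks from +x. The spindle top is at crop (67,187), and slots with spindle visible sit at (172,165) and (112,115). The hole isn't obvious, so I'll enlarge with contrast and overlay the candidate hole positions.

Run:
```python
from h import *
w=np.load("wrist2.npy",allow_pickle=True).item();w1=np.load("w1.npy",allow_pickle=True).item()
c=onz(w,(55,228),.079);print(c, onz(w1,(np.array([392,300])/[800/260,585/190]+[155,int(proj(w1,[.517,.114,.05])[1])-95]),.079))
im=w["color"];x0,y0=20,165;S=8
z=cv2.resize(im[y0:y0+75,x0:x0+95],None,fx=S,fy=S,interpolation=cv2.INTER_CUBIC).astype(float)
z=np.clip((z-50)*2.0,0,255).astype(np.uint8).copy()
for a in(21,66,111,-24):
    t=np.deg2rad(a)
    pt=proj(w,c+[.013*np.cos(t),.013*np.sin(t),-.013]);pt=((pt-[x0,y0])*S).astype(int)
    cv2.circle(z,tuple(int(k) for k in pt),3,(255,0,0),-1);cv2.putText(z,str(a),tuple(int(k) for k in pt),0,.5,(255,255,0),1)
cv2.imwrite("pics/v3.png",z[:,:,::-1])
```

```text
[0.5152251  0.11719219 0.079     ] [0.51439671 0.1180724  0.079     ]
```

View pics/v3.png

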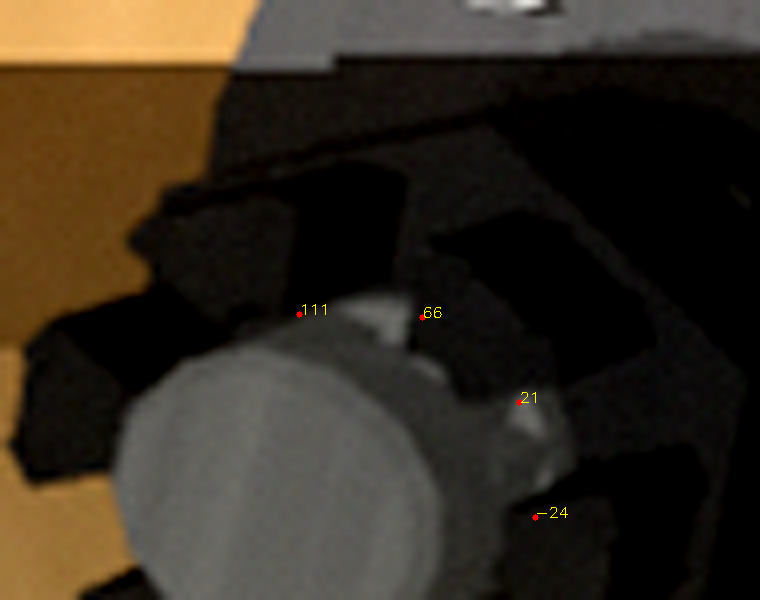

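The axle centre is about (0.515, 0.1175). Bright and dark patches show at about 10–20° and 70–80°, but the hole is not clear. I'll look from azimuth 66°, a bit closer.

```bash
python3 -m crank '[8.5,2.6,-2,0,0, 8.5,2.6,-2,0,0, 8.5,2.6,-2,0,0, 8.5,2.6,-2,0.5,0, 8.5,1.6,-1.2,1,0, 8.5,0,0,1,-0.12, 8.5,0,0,0,-0.12, 8.5,0,0,0,-0.12]'
python3 -m crank '[8.5,0,0,0,-0.12, 8.5,0,0,0,-0.12, 8.5,0,0,0,-0.12, 8.5,0,0,0,-0.12, 8.5,0,0,0,-0.12, 8.5,0,0,0,-0.12, 8.5,0,0,0,-0.07, 8.5,0,0,0,0]'
python3 - <<'E'
from h import *
w=optics.get_image("wrist");np.save("w3.npy",w,allow_pickle=True)
c=np.array([.515,.1175,.066]);pc=proj(w,c);print(pc,env.observe()["q"])
im=w["color"];x0,y0=[int(k) for k in np.clip(pc-[45,38],0,None)];S=8
z=cv2.resize(im[y0:y0+75,x0:x0+95],None,fx=S,fy=S,interpolation=cv2.INTER_CUBIC).astype(float)
z=np.clip((z-45)*2.0,0,255).astype(np.uint8).copy()
for a in range(-30,180,15):
    t=np.deg2rad(a)
    pt=proj(w,c+[.030*np.cos(t),.030*np.sin(t),0]);pt=((pt-[x0,y0])*S).astype(int)
    cv2.circle(z,tuple(int(k) for k in pt),3,(255,0,0),-1);cv2.putText(z,str(a),tuple(int(k) for k in pt),0,.5,(255,255,0),1)
cv2.imwrite("pics/v4.png",z[:,:,::-1])
E
```

```text
time_s: 3.7
position: [0.5674, 0.2355, 0.116]
tool_rot: [[-0.359, 0.933, -0.001], [0.933, 0.359, -0.0], [0.0, -0.001, -1.0]]
ft_force: [0.3, 0.2, 0.2]
grip_width: 0.085
gripper_force: 0.0
time_s: 4.37
position: [0.568, 0.235, 0.1165]
tool_rot: [[-0.914, 0.406, 0.0], [0.406, 0.914, 0.0], [-0.0, 0.0, -1.0]]
ft_force: [-0.3, -0.2, 0.2]
grip_width: 0.0846
gripper_force: 0.0
[ 68.85015123 236.19866623] [ 1.14601485e+01  3.38080422e+01  7.34468576e+01  5.26198007e-04
  7.27362238e+01 -5.43449157e+01]
```

View pics/v4.png

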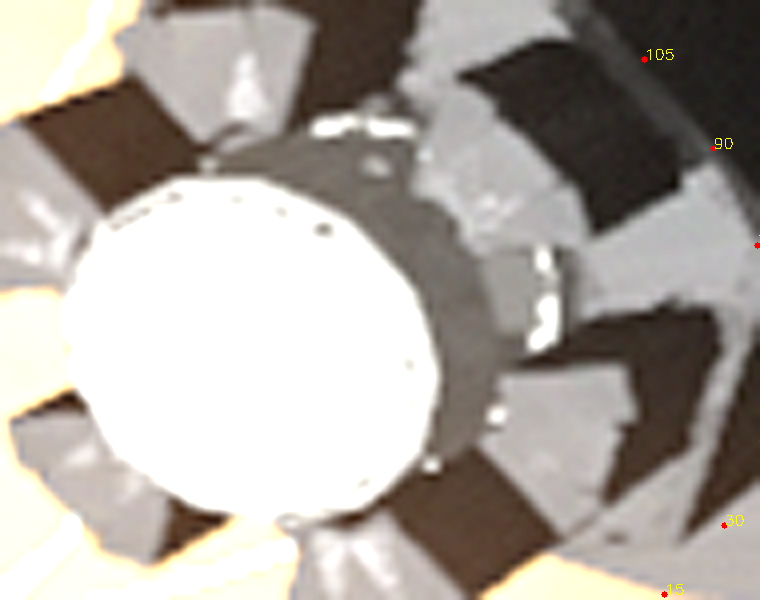

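This view from azimuth 66° is lit. Slots lie near 75° (crop (560,290)), 135° and 15°, with teeth at 45°, 105° and 165°. To find the hole without guessing, I'll unwrap the spindle wall numerically from this image.

```bash
cat >> h.py <<'E'
def unwrap(p,c,azs,hs,r=.013):
    g=cv2.cvtColor(p["color"],cv2.COLOR_RGB2GRAY).astype(np.float32)
    out=np.zeros((len(hs),len(azs)),int)
    for i,h in enumerate(hs):
        for j,a in enumerate(azs):
            t=np.deg2rad(a);u,v=proj(p,[c[0]+r*np.cos(t),c[1]+r*np.sin(t),h])
            out[i,j]=cv2.getRectSubPix(g,(1,1),(float(u),float(v)))[0,0]
    return out
E
python3 - <<'E'
from h import *
w=np.load("w3.npy",allow_pickle=True).item()
c=np.array([.515,.1175,.066]);pc=proj(w,c);x0,y0=[int(k) for k in np.clip(pc-[45,38],0,None)]
C=onz(w,(x0+252/8,y0+350/8),.079);print(C)
hs=np.arange(.078,.0569,-.0015)
def show(w,C,azs):
    o=unwrap(w,C,azs,hs);print("az ",*[f"{a:4d}" for a in azs])
    for h,r in zip(hs,o): print(f"{h*1e3:4.1f}",*[f"{v:3d}" for v in r],sep=" ")
show(w,C,range(0,160,6))
w=np.load("wrist2.npy",allow_pickle=True).item();C=onz(w,(55,228),.079);print(C);show(w,C,range(-60,80,6))
for n in("side2","scene2"):
    p=np.load(n+".npy",allow_pickle=True).item()
    u,v=proj(p,[.515,.1175,.072]);g=cv2.cvtColor(p["color"],cv2.COLOR_RGB2GRAY);print(n,u,v);print(g[int(v)-8:int(v)+20,int(u)-13:int(u)+14])
E
```

```text
[0.51395265 0.11810707 0.079     ]
az     0    6   12   18   24   30   36   42   48   54   60   66   72   78   84   90   96  102  108  114  120  126  132  138  144  150  156
78.0 111  87  86  83 126 101  99 100  99  99 100 102 103 101 101  99  98 101 102 100 101  98 101  99 106  98  99
76.5  94  84  80 120 122 101 100  99  99  99 103 105 102  99 100 100 101  98  97  99 103  99 104 100 102  99  98
75.0  93  80  97 133 102 102 101  99  99 100 103 103 103  97 100 102 103  97  97  97 102  99 102 102 101 100 100
73.5  83  85 140 100 103 101 100  99 100 100 102 102  99  97 101 100  99  99  97  98 102 104 100 101 102  99 100
72.0  84 146  96 100 102 107 113 108 106  97  99 117 117 117 114 121 123 102 105 123  96 129 115 101  99 100 100
70.5 148  95  97 102 106 157 119 136  94  95 110 125 124 123 123 138 148 145 143 146 114  98 113  99  97 105 103
69.0 100  97 100 111 162 138 137 116  87 105 120 124 124 124 122 133 145 145 142 150 137  98  98 101 100 126 128
67.5 100  97 116 141 151 136 136  88 120 175 136 128 124 124 122 136 146 153 140 142 137 137  99 118 114 126 183
66.0  97 114 120 147 1
[... 8159 characters left out ...]
  63  64  63  62  65]
 [141 135 122  99  79  66  60  60  62  61  63  62  64  63  64  65  65  64
   65  64  64  66  64  63  61  67  69]
 [148 141 129 113  94  79  67  59  59  62  61  60  61  61  64  61  66  63
   63  65  66  61  62  63  66  67  69]
 [163 162 148 131 113  97  75  66  59  62  61  62  64  61  64  62  64  65
   66  60  63  63  64  66  69  68  69]
 [177 174 160 141 125 110  89  70  62  62  59  62  62  59  62  62  63  61
   62  64  64  66  63  69  67  64  65]
 [169 165 151 135 127 114  96  75  61  63  65  64  65  64  67  66  66  67
   66  64  64  64  67  65  66  64  67]
 [141 139 126 116 113 109  92  73  64  61  65  66  68  70  71  72  76  74
   72  66  65  64  64  65  65  66  67]]
```

The nut's teeth hide the candidate hole directions in these views. Nothing dark shows in the 15° or 75° slots, so the hole is probably behind a tooth. Turning the nut home will move the slots and expose it, so I'll grip the flats now, at azimuth about 73°.

```bash
python3 -m crank '[8.5,0.1,-2.8,0,0, 8.5,0,-3,0,0, 8.5,0,-3,0,0, 8.5,0,-2.6,0,0, 8.5,0,-1.48,0,0, 8.5,0,0,0,-0.11, 8.5,0,0,0,0, 8.5,0,0,0,0]'
python3 -m crank '[8.5,0,0,1.5,0, 8.5,0,0,2,0, 8.5,0,0,2,0, 8.5,0,0,1.5,0, 8.5,0,0,1,0, 8.5,0,0,0.8,0, 8.5,0,0,0,0, 8.5,0,0,0,0]'
```

```text
time_s: 5.08
position: [0.5146, 0.1179, 0.1165]
tool_rot: [[-0.951, 0.31, 0.001], [0.31, 0.951, 0.0], [-0.0, 0.0, -1.0]]
ft_force: [0.5, -0.3, -0.5]
grip_width: 0.0849
gripper_force: 0.0
time_s: 5.75
position: [0.5147, 0.118, 0.0285]
tool_rot: [[-0.952, 0.306, 0.0], [0.306, 0.952, 0.0], [-0.0, 0.0, -1.0]]
ft_force: [0.0, -0.9, -0.5]
grip_width: 0.0852
gripper_force: 0.0
```

```bash
python3 -m crank '[4.5,0,0,0,0, 4.5,0,0,0,0, 4.5,0,0,0,0, 4.5,0,0,0,0, 4.5,0,0,0,0, 4.5,0,0,0,0, 4.5,0,0,0,0, 4.5,0,0,0,0]' 50
python3 -c "
from h import *;o=env.observe();print(o['wrist_torque'],o['ft_force'],o['grip_width'])"
```

```text
time_s: 6.42
position: [0.5146, 0.1165, 0.0296]
tool_rot: [[-0.952, 0.305, 0.001], [0.305, 0.952, -0.003], [-0.002, -0.002, -1.0]]
ft_force: [-3.3, -9.2, 9.6]
grip_width: 0.0492
gripper_force: 50.6
[-1.58170994  0.68391413  0.01549135] [-3.28547829 -9.18947982  9.63213887] 0.04922498791271401
```

```bash
cat > o.py <<'E'
from h import *;o=env.observe();R=o['tool_rot'];print('Tz',round(o['wrist_torque'][2],3),'az',round(np.degrees(np.arctan2(R[1][1],R[0][1])),2),'F',o['ft_force'].round(1),'q6',o['q'][5].round(1),o['position'].round(4),o['grip_width'].round(4))
E
python3 -m crank '[4.5,0,-0.15,0,0, 4.5,0,0,0,0.01, 4.5,0,0,0,0.01, 4.5,0,0,0,0.01, 4.5,0,0,0,0.01, 4.5,0,0,0,0.01, 4.5,0,0,0,0.01, 4.5,0,0,0,0]' >/dev/null; python3 o.py
python3 -m crank '[4.5,0,0,0,0.01, 4.5,0,0,0,0.01, 4.5,0,0,0,0.01, 4.5,0,0,0,0.01, 4.5,0,0,0,0.01, 4.5,0,0,0,0.01, 4.5,0,0,0,0.01, 4.5,0,0,0,0]' >/dev/null; python3 o.py
```

```text
Traceback (most recent call last):
  File "o.py", line 1, in <module>
    from h import *;o=env.observe();R=o['tool_rot'];print('Tz',round(o['wrist_torque'][2],3),'az',round(np.degrees(np.arctan2(R[1][1],R[0][1])),2),'F',o['ft_force'].round(1),'q6',o['q'][5].round(1),o['position'].round(4),o['grip_width'].round(4))
                                                                                                                                                                                                                             ^^^^^^^^^^^^^^^^^^^^^
AttributeError: 'float' object has no attribute 'round'
Traceback (most recent call last):
  File "o.py", line 1, in <module>
    from h import *;o=env.observe();R=o['tool_rot'];print('Tz',round(o['wrist_torque'][2],3),'az',round(np.degrees(np.arctan2(R[1][1],R[0][1])),2),'F',o['ft_force'].round(1),'q6',o['q'][5].round(1),o['position'].round(4),o['grip_width'].round(4))
                                                                                                                                                                                                                             ^^^^^^^^^^^^^^^^^^^^^
AttributeError: 'float' object has no attribute 'round'
```

```bash
sed -i "s/o\['grip_width'\].round(4)/round(o['grip_width'],4)/" o.py; python3 o.py
python3 -m crank '[4.5,0,0,0,0.01, 4.5,0,0,0,0.01, 4.5,0,0,0,0.01, 4.5,0,0,0,0.01, 4.5,0,0,0,0.01, 4.5,0,0,0,0.01, 4.5,0,0,0,0.01, 4.5,0,0,0,0.01]' >/dev/null; python3 o.py
```

```text
Tz -0.07 az 64.71 F [-1.1 -1.3  9.1] q6 -64.8 [0.5146 0.1162 0.0296] 0.049
Tz 0.046 az 60.14 F [-2.3 -0.7  8.8] q6 -60.2 [0.5145 0.1162 0.0296] 0.0495
```

```bash
python3 -m crank '[4.5,0,0,0,0.015, 4.5,0,0,0,0.015, 4.5,0,0,0,0.015, 4.5,0,0,0,0.015, 4.5,0,0,0,0.015, 4.5,0,0,0,0.015, 4.5,0,0,0,0.015, 4.5,0,0,0,0.015]' >/dev/null; python3 o.py
python3 -m crank '[4.5,0,0,0,0.015, 4.5,0,0,0,0.015, 4.5,0,0,0,0.015, 4.5,0,0,0,0.015, 4.5,0,0,0,0.015, 4.5,0,0,0,0.015, 4.5,0,0,0,0.015, 4.5,0,0,0,0.015]' >/dev/null; python3 o.py
```

```text
Tz 0.126 az 53.25 F [-3.1 -1.5  9.2] q6 -53.4 [0.5144 0.1161 0.0297] 0.0489
Tz 0.029 az 46.37 F [-2.6 -3.5  9.6] q6 -46.5 [0.5144 0.116  0.0297] 0.0494
```

```bash
python3 -m crank '[4.5,0,0,0,0.015, 4.5,0,0,0,0.015, 4.5,0,0,0,0.015, 4.5,0,0,0,0.015, 4.5,0,0,0,0.015, 4.5,0,0,0,0.015, 4.5,0,0,0,0.015, 4.5,0,0,0,0.015]' >/dev/null; python3 o.py
python3 -m crank '[4.5,0,0,0,0.015, 4.5,0,0,0,0.015, 4.5,0,0,0,0.015, 4.5,0,0,0,0.015, 4.5,0,0,0,0.015, 4.5,0,0,0,0.015, 4.5,0,0,0,0.015, 4.5,0,0,0,0.015]' >/dev/null; python3 o.py
```

```text
Tz 0.036 az 39.5 F [-2.5 -3.9 10.6] q6 -39.6 [0.5143 0.1159 0.0296] 0.0492
Tz 0.145 az 32.63 F [-3.6 -3.8  9.8] q6 -32.7 [0.5142 0.1158 0.0296] 0.0493
```

```bash
python3 -m crank '[4.5,0,0,0,0.01, 4.5,0,0,0,0.01, 4.5,0,0,0,0.01, 4.5,0,0,0,0.01, 4.5,0,0,0,0.01, 4.5,0,0,0,0.01, 4.5,0,0,0,0.01, 4.5,0,0,0,0.01]' >/dev/null; python3 o.py
python3 -m crank '[4.5,0,0,0,0.01, 4.5,0,0,0,0.01, 4.5,0,0,0,0.01, 4.5,0,0,0,0.01, 4.5,0,0,0,0.01, 4.5,0,0,0,0.01, 4.5,0,0,0,0.01, 4.5,0,0,0,0.01]' >/dev/null; python3 o.py
```

```text
Tz 0.708 az 28.13 F [-3.6 -3.6 10.7] q6 -28.2 [0.5141 0.1158 0.0296] 0.0493
Tz 0.676 az 23.57 F [-4.2 -4.9 11.5] q6 -23.6 [0.514  0.1158 0.0296] 0.049
```

The nut ran free until the tool was at azimuth about 30°, then went stiff at 0.7 N m. It is now about 6° past that. I'll release and look again with the slots at about 24°, 84° and 144°.

```bash
python3 -m crank '[8.5,0,0,0,0, 8.5,0,0,0,0, 8.5,0,0,0,0, 8.5,0,0,0,0, 8.5,0,0,-1,0, 8.5,0,0,-2,0, 8.5,0,0,-2.5,0, 8.5,0,0,-1.8,-0.05]' >/dev/null; python3 o.py
python3 -m crank '[8.5,0,0,0,-0.125, 8.5,0,0,0,-0.125, 8.5,0,0,0,-0.125, 8.5,0,0,0,-0.125, 8.5,0,0,0,-0.125, 8.5,0,0,0,-0.125, 8.5,0,0,0,-0.125, 8.5,0,0,0,-0.125]' >/dev/null
python3 -m crank '[8.5,0,2,0,0, 8.5,0,3,0,0, 8.5,0,3,0,0, 8.5,0,2.5,0,0, 8.5,0,1.5,0,0, 8.5,0,0,0,0, 8.5,0,0,0,0, 8.5,0,0,0,0]' >/dev/null; python3 o.py
python3 - <<'E'
from h import *
w=optics.get_image("wrist");np.save("w4.npy",w,allow_pickle=True)
c=np.array([.5145,.1175,.066]);pc=proj(w,c);print(pc)
im=w["color"];x0,y0=[int(k) for k in np.clip(pc-[45,38],0,None)];S=8
z=cv2.resize(im[y0:y0+75,x0:x0+95],None,fx=S,fy=S,interpolation=cv2.INTER_CUBIC).astype(float)
z=np.clip((z-30)*1.3,0,255).astype(np.uint8).copy()
for a in range(-30,180,15):
    t=np.deg2rad(a)
    pt=proj(w,c+[.025*np.cos(t),.025*np.sin(t),-.007]);pt=((pt-[x0,y0])*S).astype(int)
    cv2.circle(z,tuple(int(k) for k in pt),3,(255,0,0),-1);cv2.putText(z,str(a),tuple(int(k) for k in pt),0,.5,(255,255,0),1)
cv2.imwrite("pics/v5.png",z[:,:,::-1])
E
```

```text
Tz 0.03 az 26.35 F [-0.4 -0.5  0.4] q6 -26.5 [0.5143 0.1165 0.1036] 0.0851
Tz 0.043 az 83.64 F [-0.6 -0.8 -0.7] q6 -71.3 [0.5272 0.235  0.1016] 0.085
[ 72.28515302 246.72090613]
```

View pics/v5.png

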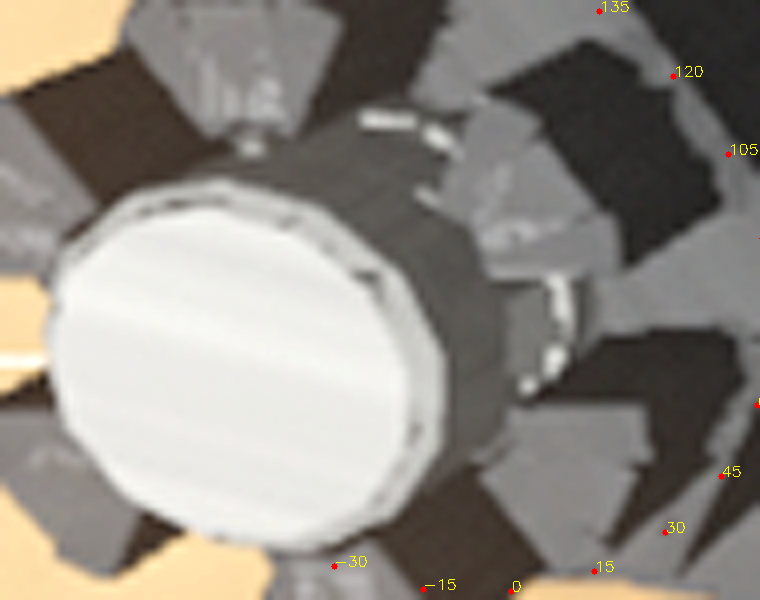

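The slots are now near 84° and 144°. A light patch shows in the 84° slot at crop (525,335), with plain dark wall in the 144° slot. I'll unwrap this view and compare the patch's azimuth with the earlier one.

Run:
```python
from h import *
hs=np.arange(.0765,.0574,-.0011)
def show(w,C,azs):
    o=unwrap(w,C,azs,hs);print("az ",*[f"{a:3d}" for a in azs])
    for h,r in zip(hs,o): print(f"{h*1e3:4.1f}",*[f"{v:3d}" for v in r],sep=" ")
w4=np.load("w4.npy",allow_pickle=True).item()
pc=proj(w4,[.5145,.1175,.066]);x0,y0=[int(k) for k in np.clip(pc-[45,38],0,None)]
C=onz(w4,(x0+247/8,y0+365/8),.079);print(C);show(w4,C,range(40,172,4))
w=np.load("w3.npy",allow_pickle=True).item();show(w,[.514,.1181],range(40,172,4))
```

```text
[0.51345235 0.11817055 0.079     ]
az   40  44  48  52  56  60  64  68  72  76  80  84  88  92  96 100 104 108 112 116 120 124 128 132 136 140 144 148 152 156 160 164 168
76.5  85  90  95  99  98 100 100 101 100  97  97  97  97  98  99  97  94  93  94  94  99  96  95  99  98  98 100  97  97  96  98  99  98
75.4  85  90  99  99  99 100 101 100  99  96  94  97  97  99 100  96  93  93  93  95  98  96  95  99  98  96  98  96  95  96  97  98 100
74.3  85  98 105  98  99  99 100  99  98  96  94  97  98 100  98  97  92  93  94  94  98  96  93  98  99  95  98  97  96  96  98  99  98
73.2  96 112  98  98  97  97  97  98 102 103 100  99  98  98  96  96  99  94  93  92  95  99 107 106  98  97 100  99  97  97  99 100  97
72.1 114 103  99  98 102  98  95 102 116 118 117 113 108 103  94 119 129 115 108  98 110 122 140 138  99  97  98  96  97  97  98  98  97
71.0 110 107 104 115 110  93 120 120 122 120 122 120 121 108  89 145 132 144 150 131 128 133 132 110  94  95  98  95  95  96  98  97  97
69.9 113 113 123 131  93 146 145 121 121 121 123 121 121 106 114 143 133 158 157 147 139 132 134 113  96  9
[... 3438 characters left out ...]
128 146 138 146
62.2  68  70  85  97 106 103  98  96 102 106 132 133 133 134 132 136 138 139 137 138 138 136 135 134 120 100  93  94 109 127 117 130 124
61.1  70  74  84 114 119 117 113 113 116 129 137 133 133 133 132 139 139 139 138 139 138 135 135 133 131 113 103  88  91 115 115 102 110
60.0  72  72 102 134 127 125 126 130 132 132 132 134 134 135 126 138 138 139 140 140 139 134 135 133 133 126 115 104  84  97 114 106  88
58.9  69  69 114 133 125 130 135 138 135 114 113 122 128 129 111 119 121 126 134 140 136 132 135 132 133 133 125 121 102  86 100 111  97
57.8  68  79 120 134 133 139 139 139 136  87  78  77  94 100  83  83  83  87  94 103 103 111 124 134 133 134 132 129 125 103  88 101 109
```

A lit patch with a fixed left edge near 62° appears in both views, whatever the nut's angle. That is the cross hole, centred near 77°, which also fits the "no slot within 11°" rule: the slot stood at about 90° when it went stiff. One straight-on view from azimuth 77° should confirm it.

```bash
python3 -m crank '[8.5,-2,0,0,0, 8.5,-3,0,0,0, 8.5,-2,0,0,0, 8.5,-1,0,0,0, 8.5,0,0,0,0, 8.5,0,0,0,0, 8.5,0,0,0,0, 8.5,0,0,0,0]' >/dev/null; python3 o.py
python3 - <<'E'
from h import *
w=optics.get_image("wrist");np.save("w5.npy",w,allow_pickle=True)
c=np.array([.5145,.1175,.066]);pc=proj(w,c)
T=np.array(w["pose"])[:3,3];print(pc,T,np.degrees(np.arctan2(T[1]-.1175,T[0]-.5145)))
im=w["color"];x0,y0=[int(k) for k in np.clip(pc-[45,38],0,None)];S=8;print(x0,y0)
z=cv2.resize(im[y0:y0+75,x0:x0+95],None,fx=S,fy=S,interpolation=cv2.INTER_CUBIC).astype(float)
z=np.clip((z-30)*1.3,0,255).astype(np.uint8).copy()
for a in range(-30,180,15):
    t=np.deg2rad(a)
    pt=proj(w,c+[.025*np.cos(t),.025*np.sin(t),-.007]);pt=((pt-[x0,y0])*S).astype(int)
    cv2.circle(z,tuple(int(k) for k in pt),3,(255,0,0),-1);cv2.putText(z,str(a),tuple(int(k) for k in pt),0,.5,(255,255,0),1)
cv2.imwrite("pics/v6.png",z[:,:,::-1])
E
```

```text
Tz -0.02 az 83.66 F [ 0.1 -0.4  0.2] q6 -73.6 [0.606  0.2268 0.1015] 0.085
[44.6318032 95.6237467] [0.53929595 0.23448693 0.24453251] 78.0329883878495
0 57
```

View pics/v6.png

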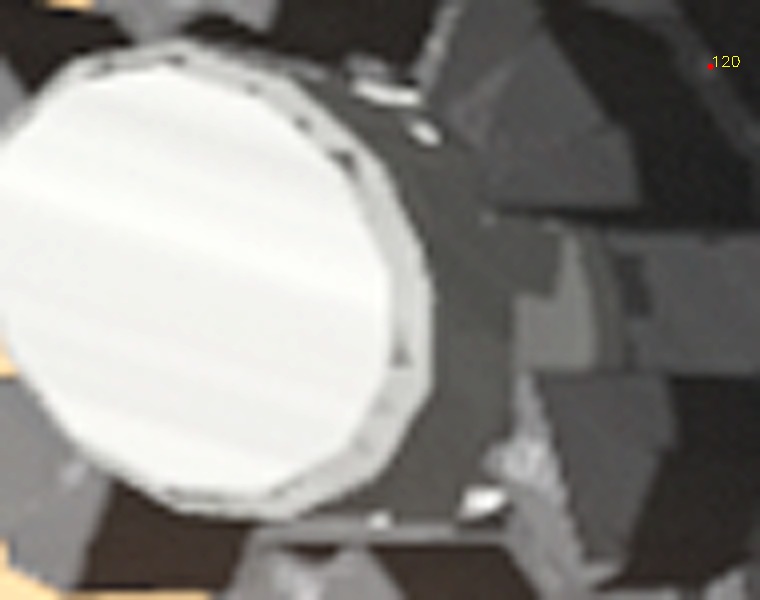

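In this straight view the slot spans crop y of about 215–375. The wall is solid from 215 to a sharp edge at about 298, and the hole opening is below it. So the hole's high-azimuth edge lies near the slot centre. I'll convert that edge to an azimuth.

Run:
```python
from h import *
w=np.load("w5.npy",allow_pickle=True).item()
def cyl(px,C,r=.013):
    o,d=ray(w,px);a=d[0]**2+d[1]**2;e=o[:2]-C;b=2*(e@d[:2]);k=e@e-r*r
    t=(-b-np.sqrt(b*b-4*a*k))/2/a;X=o+t*d;return np.degrees(np.arctan2(X[1]-C[1],X[0]-C[0])).round(1),(X[2]*1e3).round(1)
for C in([.514,.1181],[.5145,.1175],[.5142,.1165],[.515,.117]):
    C=np.array(C)
    print(C,[cyl((u/8,57+v/8),C) for u,v in((535,298),(515,298),(555,298),(515,372),(500,220))])
# circle fit of spindle top: bright px
g=cv2.cvtColor(w["color"],cv2.COLOR_RGB2GRAY)
m=(g[57:132,0:60]>170).astype(np.uint8);n,l,s,c=cv2.connectedComponentsWithStats(m);k=1+np.argmax(s[1:,4])
ys,xs=np.nonzero(l==k);print(s[k])
cs=cv2.findContours((l==k).astype(np.uint8),cv2.RETR_EXTERNAL,cv2.CHAIN_APPROX_NONE)[0][0][:,0,:]
cs=cs[cs[:,0]>1];P=np.array([onz(w,(x,y+57),.079)[:2] for x,y in cs])
A=np.c_[2*P,np.ones(len(P))];q=np.linalg.lstsq(A,(P**2).sum(1),rcond=None)[0];print(q[:2],np.sqrt(q[2]+q[0]**2+q[1]**2))
```

```text
[0.514  0.1181] [(np.float64(82.8), np.float64(70.1)), (np.float64(82.2), np.float64(72.0)), (np.float64(83.4), np.float64(68.1)), (np.float64(63.3), np.float64(71.9)), (np.float64(102.0), np.float64(71.2))]
[0.5145 0.1175] [(np.float64(85.5), np.float64(69.2)), (np.float64(84.9), np.float64(71.2)), (np.float64(86.2), np.float64(67.2)), (np.float64(66.1), np.float64(71.4)), (np.float64(105.2), np.float64(69.9))]
[0.5142 0.1165] [(np.float64(85.2), np.float64(67.5)), (np.float64(84.6), np.float64(69.5)), (np.float64(85.9), np.float64(65.4)), (np.float64(65.6), np.float64(69.6)), (np.float64(105.1), np.float64(68.3))]
[0.515 0.117] [(np.float64(88.2), np.float64(68.4)), (np.float64(87.6), np.float64(70.4)), (np.float64(88.9), np.float64(66.3)), (np.float64(68.7), np.float64(70.9)), (np.float64(108.4), np.float64(68.7))]
[   0    5   54   60 2434]
[0.51397339 0.1177876 ] 0.01222369764506206
```

The hole edge lies at about 83° and the slot centre at about 83.3°. The hole is therefore centred at about 66.5°, which matches the bolt pattern (21° + 45°). The nut needs about 17° more, with the tool going from 23.6° to 6.5°. I'll re-grip.

```bash
python3 -m crank '[8.5,2,-3,0,0, 8.5,2,-3,0,0, 8.5,2,-3,0,0, 8.5,1.9,-3,0,0, 8.5,0,0,0,0.12, 8.5,0,0,0,0.12, 8.5,0,0,0,0.12, 8.5,0,0,0,0.12]' >/dev/null
python3 -m crank '[8.5,0,0,0,0.12, 8.5,0,0,0,0.12, 8.5,0,0,0,0.12, 8.5,0,0,0,0.12, 8.5,0,0,0,0.088, 8.5,0,0,0,0, 8.5,0,0,0,0, 8.5,0,0,0,0]' >/dev/null; python3 o.py
```

```text
Tz 0.05 az 23.77 F [-0.4 -0.9 -0.3] q6 -23.9 [0.5148 0.1164 0.1014] 0.0851
```

```bash
python3 -m crank '[8.5,0,-0.05,1,0, 8.5,0,0,2,0, 8.5,0,0,2,0, 8.5,0,0,1.5,0, 8.5,0,0,0.7,0, 4.5,0,0,0,0, 4.5,0,0,0,0, 4.5,0,0,0,0]' 50 >/dev/null
python3 -m crank '[4.5,0,0,0,0, 4.5,0,0,0,0, 4.5,0,0,0,0, 4.5,0,0,0,0, 4.5,0,0,0,0.01, 4.5,0,0,0,0.02, 4.5,0,0,0,0.02, 4.5,0,0,0,0.02]'; python3 o.py
python3 -m crank '[4.5,0,0,0,0.03, 4.5,0,0,0,0.03, 4.5,0,0,0,0.03, 4.5,0,0,0,0.03, 4.5,0,0,0,0.03, 4.5,0,0,0,0.03, 4.5,0,0,0,0.03, 4.5,0,0,0,0]' >/dev/null; python3 o.py
```

```text
time_s: 17.85
position: [0.514, 0.1158, 0.0306]
tool_rot: [[-0.337, 0.942, -0.0], [0.942, 0.337, -0.001], [-0.001, -0.001, -1.0]]
ft_force: [-5.1, -2.7, 6.3]
grip_width: 0.0493
gripper_force: 51.6
Tz 0.699 az 19.68 F [-5.1 -2.7  6.3] q6 -19.8 [0.514  0.1158 0.0306] 0.0493
Tz 0.483 az 7.6 F [-5.9 -3.1  6.7] q6 -7.7 [0.5138 0.1157 0.0306] 0.0488
```

```bash
python3 -m crank '[4.5,0,0,0,0.015, 4.5,0,0,0,0, 4.5,0,0,0,0, 8.5,0,0,0,0, 8.5,0,0,0,0, 8.5,0,0,0,0, 8.5,0,0,0,0, 8.5,0,0,-1,0]' >/dev/null; python3 o.py
python3 -m crank '[8.5,0,0,-2,0, 8.5,0,0,-2.5,0, 8.5,0,0,-1.6,0, 8.5,0,0,0,-0.12, 8.5,0,0,0,-0.12, 8.5,0,0,0,-0.12, 8.5,0,0,0,-0.12, 8.5,0,0,0,-0.04]' >/dev/null
python3 -m crank '[8.5,-0.2,2.5,0,0, 8.5,-0.2,3,0,0, 8.5,-0.2,3,0,0, 8.5,-0.1,2,0,0, 8.5,0,0,0,0, 8.5,0,0,0,0, 8.5,0,0,0,0, 8.5,0,0,0,0]' >/dev/null; python3 o.py
python3 - <<'E'
from h import *
w=optics.get_image("wrist");np.save("w6.npy",w,allow_pickle=True)
C=np.array([.514,.1178]);pc=proj(w,[*C,.066])
T=np.array(w["pose"])[:3,3];print(pc,T,np.degrees(np.arctan2(T[1]-C[1],T[0]-C[0])))
im=w["color"];x0,y0=[int(k) for k in np.clip(pc-[45,38],0,None)];S=8;print(x0,y0)
z=cv2.resize(im[y0:y0+75,x0:x0+95],None,fx=S,fy=S,interpolation=cv2.INTER_CUBIC).astype(float)
z=np.clip((z-30)*1.3,0,255).astype(np.uint8).copy()
for a in (56,66,76):
    t=np.deg2rad(a)
    pt=proj(w,[C[0]+.013*np.cos(t),C[1]+.013*np.sin(t),.069]);pt=((pt-[x0,y0])*S).astype(int)
    cv2.circle(z,tuple(int(k) for k in pt),2,(255,0,0),-1)
cv2.imwrite("pics/v7.png",z[:,:,::-1])
p=optics.get_image("scene");np.save("scene6.npy",p,allow_pickle=True)
for q in("locking_pin","pin_shoulder"):
  for n,pp in(("scene",p),):
    for a in spotter.look_for(pp,q)[:2]: print(q,a["score"],np.array(a["at"])*[560,420])
E
```

```text
Tz 0.062 az 6.7 F [-0.6 -0.6 -0.3] q6 -6.9 [0.5138 0.1161 0.0384] 0.0851
Tz -0.016 az 36.48 F [-0.4  0.2  0.2] q6 -31.3 [0.6024 0.1725 0.1007] 0.0848
[ 95.26920832 232.16868618] [0.5625396  0.22675047 0.24367472] 65.98607806098646
50 194
locking_pin 0.51 [307.384 292.992]
pin_shoulder 0.57 [307.384 291.48 ]
```

View pics/v7.png

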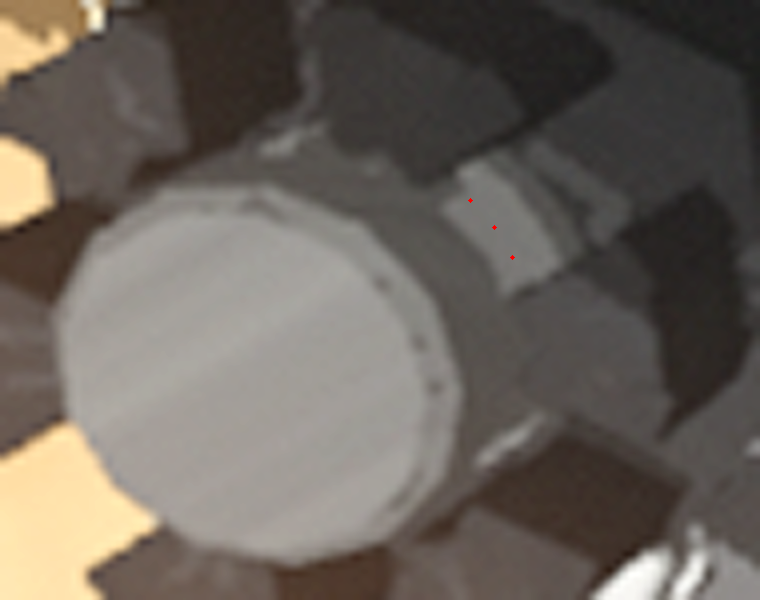

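The hole's light opening now sits centred in the slot at crop (505,235), with the projected 56/66/76° points on it. The nut is aligned. Next I'll go to the pin.

```bash
python3 -m crank '[8.5,0,0,-3,0.12, 8.5,0,0,-3,0.12, 8.5,0,0,-3,0.12, 8.5,0,0,-3,0.12, 8.5,0,0,-1,0.12, 8.5,0,0,0,0.037, 8.5,0,0,0,0, 8.5,0,0,0,0]' >/dev/null; python3 o.py
python3 -m crank '[8.5,-2.4,-1.8,0,0, 8.5,-2.4,-1.8,0,0, 8.5,-2.4,-1.8,0,0, 8.5,-2.4,-1.8,0,0, 8.5,-2.4,-1.8,0,0, 8.5,-2.4,-1.8,0,0, 8.5,-2.4,-1.8,0,0, 8.5,-2.4,-1.6,0,0]' >/dev/null; python3 o.py
python3 -m crank '[8.5,-2.9,-0.3,0,0, 8.5,-2.9,-0.3,0,0, 8.5,-2.9,-0.3,1,0, 8.5,-2.9,-0.3,2,0, 8.5,-2.9,-0.3,2,0, 8.5,-2.9,-0.3,2,0, 8.5,-2.9,-0.3,2,0, 8.5,-2.7,-0.4,1,0]' >/dev/null; python3 o.py
python3 - <<'E'
from h import *
w=optics.get_image("wrist");np.save("w7.npy",w,allow_pickle=True)
for q in("locking_pin","pin_shoulder"):
    for a in spotter.look_for(w,q)[:2]:
        uv=np.array(a["at"])*[560,420];print(q,a["score"],uv,onz(w,uv,.01))
save(w,"v8.png")
E
```

```text
Tz 0.016 az 0.08 F [ 0.2  0.2 -0. ] q6 5.1 [0.6028 0.1728 0.2301] 0.0849
Tz 0.063 az 0.11 F [ 0.5 -0.5 -0.9] q6 -17.4 [ 0.4595 -0.0199  0.2298] 0.085
Tz -0.013 az 0.07 F [-0.1  0.6 -0.8] q6 -43.5 [ 0.4348 -0.2499  0.1277] 0.085
locking_pin 0.76 [288.792 199.794] [ 0.43686647 -0.24165099  0.01      ]
pin_shoulder 0.61 [288.12  202.902] [ 0.43635228 -0.24413579  0.01      ]
```

View pics/v8.png

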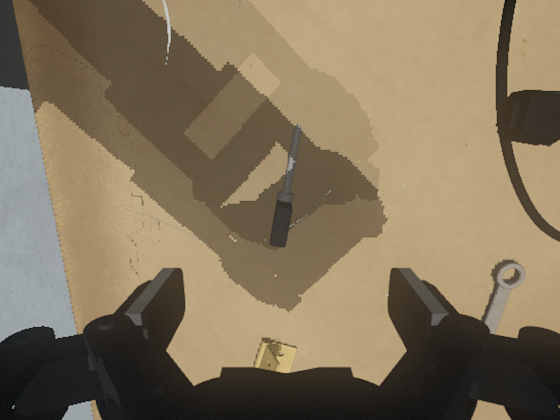

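The pin lies with its grip at about (281,222), collar at (286,197) and tip at (297,127), pointing toward +y. The hinge and spanner are clear of it. I'll compute its pose by segmenting the shaft and grip.

Run:
```python
from h import *
w=np.load("w7.npy",allow_pickle=True).item();g=cv2.cvtColor(w["color"],cv2.COLOR_RGB2GRAY);
hsv=cv2.cvtColor(w["color"],cv2.COLOR_RGB2HSV)
m=((hsv[:,:,1]<75)).astype(np.uint8);m[:110]=0;m[265:]=0;m[:,:255]=0;m[:,320:]=0
n,l,s,c=cv2.connectedComponentsWithStats(m);k=1+np.argmax(s[1:,4]);print(s[k],[x for x in s[1:] if x[4]>20])
for y in range(122,252,5):
    xs=np.nonzero(l[y]==k)[0]
    if len(xs): print(y,xs.min(),xs.max(),int(np.median(g[y,xs])))
a,b=onz(w,(297,127),.01),onz(w,(286.5,194),.01);d=a-b;print(a,b,np.linalg.norm(d),np.degrees(np.arctan2(d[1],d[0])))
```

```text
[ 270  124   32  124 1469] [array([ 270,  124,   32,  124, 1469], dtype=int32), array([296, 213,  12,  10,  30], dtype=int32)]
127 295 300 102
132 293 301 88
137 292 300 88
142 291 299 89
147 290 298 87
152 289 297 87
157 288 296 90
162 288 295 133
167 287 294 132
172 286 293 87
177 285 292 85
182 284 291 85
187 283 290 85
192 278 290 76
197 276 293 84
202 277 291 52
207 276 291 51
212 275 291 57
217 274 290 57
222 273 289 57
227 272 288 57
232 272 287 58
237 271 286 59
242 270 285 59
247 282 282 84
[ 0.44268475 -0.1867491   0.01      ] [ 0.4350715  -0.23705752  0.01      ] 0.05088122126078148 81.39464092978947
```

Run:
```python
from h import *
w=np.load("w7.npy",allow_pickle=True).item()
a,b=onz(w,(296,137),.01),onz(w,(286.6,187),.01);d=(a-b)[:2];d/=np.linalg.norm(d);az=np.degrees(np.arctan2(d[1],d[0]))
tip=onz(w,(298.3,124),.01);O=tip[:2]-.073*d;print("az",az,"origin by tip",O)
sh=onz(w,(286,190.5),.01)[:2]-.021*d;print("by collar",sh)
g1,g2=onz(w,(283.5,204.),.036),onz(w,(277.5,244.5),.036);print("grip top line",g1,g2,np.degrees(np.arctan2(*(g1-g2)[1::-1])),np.linalg.norm(g1-g2))
for x in(-15,15): print(proj(w,[*(O+x*1e-3*d),.036]),proj(w,[*(sh+x*1e-3*d),.036]))
```

```text
az 79.63359841688676 origin by tip [ 0.43048179 -0.25642065]
by collar [ 0.43089984 -0.25495839]
grip top line [ 0.43297828 -0.23883334  0.036     ] [ 0.4286215  -0.26906848  0.036     ] 81.80031881065557 0.030547429221868306
[276.36093565 247.22471777] [276.92513308 245.33477127]
[283.78710303 207.90877693] [284.38127688 205.89539979]
```

Pin origin ≈ (0.431, −0.2555) and it points along 80.5°. From the way the grip settled, the axle centre in the robot frame is ≈ (0.5137, 0.1165). Next I'll grasp the pin.

```bash
python3 -m crank '[6,-0.56,-0.4,2,0, 6,0,0,2.5,0.12, 6,0,0,2.5,0.045, 6,0,0,2,0, 6,0,0,1.5,0, 6,0,0,1,0, 6,0,0,0.5,0, 6,0,0,0,0]'; python3 o.py
```

```text
time_s: 23.53
position: [0.432, -0.2537, 0.0099]
tool_rot: [[0.163, 0.987, -0.001], [0.987, -0.163, 0.001], [0.001, -0.001, -1.0]]
ft_force: [-0.8, 0.7, 0.6]
grip_width: 0.0599
gripper_force: 0.0
Tz -0.009 az -9.37 F [-0.8  0.7  0.6] q6 -34.6 [ 0.432  -0.2537  0.0099] 0.0599
```

```bash
python3 -m crank '[6,-0.15,0,0.3,0, 3,0,0,0,0, 0.8,0,0,0,0, 0.8,0,0,0,0, 0.8,0,0,0,0, 0.8,0,0,0,0, 0.8,0,0,0,0, 0.8,0,0,0,0]' 35; python3 o.py
```

```text
time_s: 24.2
position: [0.432, -0.2562, 0.0078]
tool_rot: [[0.164, 0.986, 0.0], [0.986, -0.164, -0.0], [-0.0, 0.001, -1.0]]
ft_force: [-1.0, 1.1, 5.7]
grip_width: 0.0114
gripper_force: 37.0
Tz 0.019 az -9.45 F [-1.   1.1  5.7] q6 -34.8 [ 0.432  -0.2562  0.0078] 0.0114
```

```bash
python3 -m crank '[0.8,0,0,-2,0, 0.8,0,0,-3.5,0, 0.8,0,0,-3.5,0, 0.8,0,0,-3,0.06, 0.8,0,0,-2,0.1, 0.8,0,0,0,0.085, 0.8,0,0,0,0, 0.8,0,0,0,0]' >/dev/null; python3 o.py
python3 -m crank '[0.8,2,-0.6,0,0, 0.8,3.3,-0.92,0,0, 0.8,3.6,-1,0,0, 0.8,3.6,-1,0,0, 0.8,3.6,-1,0,0, 0.8,3.6,-1,0,0, 0.8,3.4,-0.9,0,0, 0.8,2,-0.6,0,0]' >/dev/null; python3 o.py
```

```text
Tz 0.017 az -23.34 F [-0.3  0.6 -0.8] q6 -20.9 [ 0.4316 -0.2559  0.1469] 0.0115
Tz 0.015 az -23.22 F [ 0.6  0.5 -1.5] q6 9.2 [0.4669 0.0051 0.1463] 0.0116
```

```bash
python3 -m crank '[0.8,0,-0.15,1,0.005, 0.8,0,0,2,0, 0.8,0,0,2,0, 0.8,0,0,1.8,0, 0.8,0,0,1,0, 0.8,0,0,0.45,0, 0.8,0,0,0,0, 0.8,0,0,0,0]' >/dev/null; python3 o.py
```

```text
Tz -0.003 az -23.72 F [-0.3 -0.4 -1. ] q6 9.4 [0.4661 0.0026 0.0648] 0.0114
```

```bash
python3 -m crank '[0.8,1,-0.18,0.1,0, 0.8,1,0,0,0, 0.8,0,0,0,0, 0.8,0,0,0,0, 0.8,0,0,0,0, 0.8,0,0,0,0, 0.8,0,0,0,0, 0.8,0,0,0,0]' >/dev/null; python3 o.py
cat > rel.py <<'E'
from h import *;o=env.observe();C=np.array([.5137,.1165]);t=np.radians(66.5);u=np.array([np.cos(t),np.sin(t)]);v=np.array([-u[1],u[0]])
d=o['position'][:2]-C;F=o['ft_force'];print("along mm",(d@u*1e3).round(2),"lat mm",(d@v*1e3).round(2),"z",(o['position'][2]*1e3).round(2),"Fu",(F[:2]@u).round(1),"Fv",(F[:2]@v).round(1),"Fz",F[2].round(1),"M",o['wrist_torque'].round(2),"t",o['time_s'])
E
python3 rel.py
```

```text
Tz -0.005 az -23.79 F [ 0.   0.1 -1.2] q6 12.0 [0.4725 0.0215 0.0639] 0.0114
along mm -103.55 lat mm -0.13 z 63.85 Fu 0.1 Fv 0.0 Fz -1.2 M [-0.01  0.   -0.  ] t 26.8667
```

```bash
python3 -m crank '[0.8,0.2,0,0,0, 0.8,0.2,0,0,0, 0.8,0.2,0,0,0, 0.8,0.2,0,0,0, 0.8,0.2,0,0,0, 0.8,0.1,0,0,0, 0.8,0,0,0,0, 0.8,0,0,0,0]' >/dev/null; python3 rel.py
python3 -m crank '[0.8,0.1,0,0,0, 0.8,0.1,0,0,0, 0.8,0.1,0,0,0, 0.8,0.1,0,0,0, 0.8,0.1,0,0,0, 0.8,0.1,0,0,0, 0.8,0,0,0,0, 0.8,0,0,0,0]' >/dev/null; python3 rel.py
```

```text
along mm -92.32 lat mm -0.12 z 63.77 Fu -0.4 Fv -0.2 Fz -1.2 M [-0.01  0.    0.01] t 27.5333
along mm -86.32 lat mm -0.16 z 63.82 Fu 0.3 Fv 0.0 Fz -1.1 M [-0.04  0.03 -0.03] t 28.2
```

```bash
python3 -m crank '[0.8,0.05,0,0,0, 0.8,0.05,0,0,0, 0.8,0.05,0,0,0, 0.8,0.05,0,0,0, 0.8,0.05,0,0,0, 0.8,0.05,0,0,0, 0.8,0,0,0,0, 0.8,0,0,0,0]' >/dev/null; python3 rel.py
python3 -m crank '[0.8,0.05,0,0,0, 0.8,0.05,0,0,0, 0.8,0.05,0,0,0, 0.8,0.05,0,0,0, 0.8,0.05,0,0,0, 0.8,0.05,0,0,0, 0.8,0,0,0,0, 0.8,0,0,0,0]' >/dev/null; python3 rel.py
```

```text
along mm -83.35 lat mm -0.18 z 63.82 Fu -0.3 Fv 0.2 Fz -1.2 M [-0.04  0.01  0.  ] t 28.8667
along mm -80.37 lat mm -0.18 z 63.81 Fu -0.4 Fv -0.4 Fz -0.8 M [-0.    0.04  0.02] t 29.5333
```

```bash
python3 -m crank '[0.8,0.1,0,0,0, 0.8,0.1,0,0,0, 0.8,0.1,0,0,0, 0.8,0.1,0,0,0, 0.8,0.1,0,0,0, 0.8,0.1,0,0,0, 0.8,0.1,0,0,0, 0.8,0,0,0,0]' >/dev/null; python3 rel.py
python3 -m crank '[0.8,0.1,0,0,0, 0.8,0.1,0,0,0, 0.8,0.1,0,0,0, 0.8,0.1,0,0,0, 0.8,0.1,0,0,0, 0.8,0.1,0,0,0, 0.8,0.1,0,0,0, 0.8,0,0,0,0]' >/dev/null; python3 rel.py
```

```text
along mm -73.21 lat mm -0.22 z 63.82 Fu 0.3 Fv 0.4 Fz -0.0 M [0.03 0.   0.01] t 30.2
along mm -66.22 lat mm -0.26 z 63.81 Fu -0.2 Fv 0.2 Fz -1.3 M [0.03 0.02 0.01] t 30.8667
```

```bash
python3 -m crank '[0.8,0.1,0,0,0, 0.8,0.1,0,0,0, 0.8,0.1,0,0,0, 0.8,0.1,0,0,0, 0.8,0.1,0,0,0, 0.8,0.1,0,0,0, 0.8,0.1,0,0,0, 0.8,0,0,0,0]' >/dev/null; python3 rel.py
python3 -m crank '[0.8,0.1,0,0,0, 0.8,0.1,0,0,0, 0.8,0.1,0,0,0, 0.8,0.1,0,0,0, 0.8,0.1,0,0,0, 0.8,0.1,0,0,0, 0.8,0.1,0,0,0, 0.8,0,0,0,0]' >/dev/null; python3 rel.py
```

```text
along mm -59.19 lat mm -0.28 z 63.81 Fu 0.0 Fv -0.2 Fz -1.5 M [0.01 0.05 0.05] t 31.5333
along mm -52.2 lat mm -0.31 z 63.81 Fu 0.3 Fv 0.3 Fz -1.3 M [-0.06  0.03  0.03] t 32.2
```

```bash
python3 -m crank '[0.8,0.06,0,0,0, 0.8,0.06,0,0,0, 0.8,0.06,0,0,0, 0.8,0.06,0,0,0, 0.8,0.06,0,0,0, 0.8,0.06,0,0,0, 0.8,0.06,0,0,0, 0.8,0.0,0,0,0]' >/dev/null; python3 rel.py
python3 -m crank '[0.8,0.04,0,0,0, 0.8,0.04,0,0,0, 0.8,0.04,0,0,0, 0.8,0.04,0,0,0, 0.8,0.04,0,0,0, 0.8,0,0,0,0, 0.8,0,0,0,0, 0.8,0,0,0,0]' >/dev/null; python3 rel.py
```

```text
along mm -48.07 lat mm -0.36 z 63.83 Fu 0.1 Fv 0.1 Fz -0.4 M [0.04 0.05 0.01] t 32.8667
along mm -46.13 lat mm -0.36 z 63.82 Fu 0.5 Fv 0.7 Fz -0.9 M [ 0.07  0.04 -0.01] t 33.5333
```

```bash
python3 -m crank '[0.8,0.03,0,0,0, 0.8,0.03,0,0,0, 0.8,0.03,0,0,0, 0.8,0.03,0,0,0, 0.8,0,0,0,0, 0.8,0,0,0,0, 0.8,0,0,0,0, 0.8,0,0,0,0]' >/dev/null; python3 rel.py
python3 -m crank '[0.8,0.02,0,0,0, 0.8,0.02,0,0,0, 0.8,0.02,0,0,0, 0.8,0.02,0,0,0, 0.8,0,0,0,0, 0.8,0,0,0,0, 0.8,0,0,0,0, 0.8,0,0,0,0]' >/dev/null; python3 rel.py
```

```text
along mm -44.96 lat mm -0.38 z 63.83 Fu 0.7 Fv 0.4 Fz -1.2 M [ 0.07  0.07 -0.01] t 34.2
along mm -44.16 lat mm -0.38 z 63.83 Fu 0.5 Fv 0.8 Fz -1.5 M [0.   0.06 0.01] t 34.8667
```

```bash
python3 -m crank '[0.8,0.02,0,0,0, 0.8,0.02,0,0,0, 0.8,0.02,0,0,0, 0.8,0.02,0,0,0, 0.8,0,0,0,0, 0.8,0,0,0,0, 0.8,0,0,0,0, 0.8,0,0,0,0]' >/dev/null; python3 rel.py
python3 -m crank '[0.8,0.02,0,0,0, 0.8,0.02,0,0,0, 0.8,0.02,0,0,0, 0.8,0.02,0,0,0, 0.8,0,0,0,0, 0.8,0,0,0,0, 0.8,0,0,0,0, 0.8,0,0,0,0]' >/dev/null; python3 rel.py
```

```text
along mm -43.47 lat mm -0.36 z 63.8 Fu -1.6 Fv -0.2 Fz -0.8 M [-0.31  0.21  0.02] t 35.5333
along mm -43.06 lat mm -0.38 z 63.86 Fu -6.7 Fv 1.2 Fz 1.5 M [-0.86  0.44  0.06] t 36.2
```

The shoulder is seated: contact at 43.5 mm with about 7 N. I'll ease off the push, settle slightly down, then let go and lift away.

```bash
python3 -m crank '[0.8,-0.03,0,0,0, 0.8,0,0,0.03,0, 0.8,0,0,0.03,0, 0.8,0,0,0,0, 0.8,0,0,0,0, 0.8,0,0,0,0, 0.8,0,0,0,0, 0.8,0,0,0,0]' >/dev/null; python3 rel.py
python3 -m crank '[2,0,0,0,0, 3,0,0,0,0, 4,0,0,0,0, 4,0,0,0,0, 4,0,0,0,0, 4,0,0,0,0, 4,0,0,-0.5,0, 4,0,0,-1,0]' ; python3 rel.py
```

```text
along mm -43.16 lat mm -0.42 z 63.31 Fu -5.1 Fv 0.6 Fz 1.8 M [-0.77  0.4   0.04] t 36.8667
time_s: 37.53
position: [0.4964, 0.077, 0.0779]
tool_rot: [[0.403, 0.915, -0.002], [0.915, -0.403, 0.0], [-0.001, -0.002, -1.0]]
ft_force: [-0.8, -0.4, -0.0]
grip_width: 0.0397
gripper_force: 0.0
along mm -43.06 lat mm 0.1 z 77.86 Fu -0.7 Fv 0.6 Fz -0.0 M [-0.04  0.02 -0.04] t 37.5333
```

```bash
python3 -m crank '[4,0,0,-2,0, 4,0,0,-3,0, 4,0,0,-3,0, 4,0,0,-3,0, 4,-2,0,-1,0, 4,-3,0,0,0, 4,0,0,0,0, 4,0,0,0,0]' >/dev/null; python3 rel.py
python3 - <<'E'
from h import *
w=optics.get_image("wrist");np.save("w9.npy",w,allow_pickle=True)
C=np.array([.514,.1178]);t=np.radians(66.5);u=np.array([np.cos(t),np.sin(t)])
for q in("locking_pin","pin_shoulder"):
    for a in spotter.look_for(w,q)[:2]: print(q,a["score"],(np.array(a["at"])*[560,420]).round(1))
print("expect grip centre top",proj(w,[*(C-.0445*u),.092]),"shoulder",proj(w,[*(C-.024*u),.066]),"tip",proj(w,[*(C+.029*u),.066]))
# profile along pin line above the grip top / shaft, and dark grip mask
g=cv2.cvtColor(w["color"],cv2.COLOR_RGB2GRAY).astype(np.float32)
for h,ss in((.066,range(16,36)),(.092,range(-66,-22,2))):
    print(h,[(s,int(cv2.getRectSubPix(g,(1,1),tuple(float(k) for k in proj(w,[*(C+s*1e-3*u),h])))[0,0])) for s in ss])
E
```

```text
along mm -93.62 lat mm -0.18 z 198.79 Fu -0.8 Fv -0.4 Fz -0.9 M [-0.02 -0.02  0.03] t 38.2
locking_pin 0.74 [285.9 136.5]
pin_shoulder 0.86 [285.1 133.5]
expect grip centre top [284.65810456 145.31144487] shoulder [284.53281481 115.96982423] tip [284.00850191  40.54202195]
0.066 [(16, 198), (17, 198), (18, 199), (19, 199), (20, 201), (21, 200), (22, 201), (23, 201), (24, 198), (25, 193), (26, 189), (27, 185), (28, 167), (29, 141), (30, 137), (31, 135), (32, 137), (33, 135), (34, 135), (35, 135)]
0.092 [(-66, 96), (-64, 98), (-62, 95), (-60, 63), (-58, 65), (-56, 68), (-54, 68), (-52, 68), (-50, 69), (-48, 69), (-46, 69), (-44, 70), (-42, 81), (-40, 112), (-38, 113), (-36, 114), (-34, 114), (-32, 74), (-30, 152), (-28, 177), (-26, 179), (-24, 162)]
```

```bash
python3 -c "
from h import *;print(env.close_job())"
```

```text
the job is handed in; nothing more can be done
None
```

I tightened the nut until it went stiff, then turned it about 23° more to the next slot in line with the cross hole. The locking pin is through slot and hole with its shoulder against the nut (last picture agrees to about 1 mm), the gripper has let go and is clear, and I handed the job in at about 38 s.

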